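# Lock a T-stud behind a casting on the drilling plate

### The job

Take the red-handled T-stud out of the wooden rack, drop its head into the slot of the steel plate on the open side of the casting, and slide it along the slot so that it alone pushes the casting square and flush against the bright stop bar in front of the blue fence; press it home with a gentle push of about 8 N. Keeping the stud in the casting's notch, push it down against the spring in the slot, turn it a quarter turn so that its head catches under the slot's edges, and let go, with the casting still flush and the stud still bearing on the bottom of its notch. Never push the casting harder than 15 N or the slot harder than 40 N, do not touch the casting with the gripper, and leave everything else alone.

Things in the scene. Friction and masses are not known exactly. Their poses are not given: they have to be found in the camera images.
- plate: Fixed dark steel plate, 200 (x) by 280 (y) by 60 mm high; position and yaw vary. Origin: centre of its underside, z up. One open T-slot runs along its y through x = 0, from y = -130 to +130 mm, 14 mm wide between two lips 10 mm thick (height 50 to 60 mm), 34 mm wide beneath them. A brass spring strip fills the slot's bottom. At most 40 N on plate, slot and strip.
- slot_mouth (a point): Middle of the slot's mouth, at the plate's top, 60 mm above the table; axes as the plate's, y along the slot towards the fence. Spring strip in the slot: its top is 14 mm below the mouth when free; it can be pushed down 8 mm to a hard stop and pushes back with 4 N at first, 7 N at 4 mm, 9 N at 6 mm. The stud's head can turn only with it pushed down over 4 mm (5 to 7 is right).
- fence_face (a point): Foot of the blue fence's face over the slot, at the plate's top, 100 mm from slot_mouth, axes as the plate's. A bright stop bar (120 wide, 12 thick, 26 mm high) stands before it on two brass screws, square to the slot, its face 6 to 34 mm short of this point: the setting differs each time and is not measured, so find it by feel. Casting home: stud axis 48 mm before the bar's face.
- stud_grip (a point): Centre of the handle of the red-handled steel T-stud (160 g, 90 mm tall), on the stud's axis, 78 mm above the underside of its head. The handle is a flat upright bar 44 mm long (own x), 12 mm thick (own y), 24 mm high; z up. Handle and head point the same way. Grip it across the 12 mm.
- stud_head (a point): Centre of the red stud's underside, axes as stud_grip. Head 26 long (x), 11 wide, 8 mm thick; then an 11 mm round neck, from 25 to 52 mm a 22 mm round collar, a stem to 66 mm, the handle to 90 mm. Lengthwise it enters the slot and rests on the spring strip, underside 46 mm above the table. Pushed down, turned crosswise (either way) and let go, the strip lifts it under the lips: 42 mm.
- casting: Loose dark casting (about 400 g) on the plate over the slot, at first 17 to 77 mm short of the stop bar, a little askew. 90 mm wide (x), 28 mm high; origin mid-underside, z up; flat back at own y = +25 mm (fence side), square notch 34 mm wide, 14 deep, with a flat bright bottom, in its front (-y). Slides with some 1 to 5 N, stops dead at the bar. Push it with the stud only, 15 N at most.
- casting_notch (a point): Where the stud's axis comes when its collar bears on the flat bottom of the casting's notch: own y = -23 mm of the casting, middle of the notch, 14 mm above its underside; axes as the casting's.
- casting_back (a point): Foot of the middle of the casting's flat back face; axes as the casting's.
- rack: Fixed wooden rack, 140 mm (x) by 55 mm by 30 mm high; origin at the middle of its underside. Two pockets 28 by 13 mm and 22 mm deep, 65 mm apart along its x, hold the red and the blue stud upright, in either order, handles along the rack's x; the undersides of their heads are 8 mm above the table.
- spare_grip (a point): Centre of the handle of the blue-handled stud in the rack; not needed, leave it standing.
- stepdrill_c (a point): Middle of the loose brass step drill standing on its base, 32 mm across and 60 mm tall; bystander.
- wrench_grip (a point): Handle of the loose wrench lying on the bench; bystander.
- driver_grip (a point): Handle of the loose screwdriver lying on the bench; bystander.
- packing: Loose wooden packing block, 90 by 60 by 30 mm, origin at its underside; bystander.
Not all that is in view belongs to the job. What is shaped like the part that bears stud_grip but green or purple is not meant. What is shaped like the casting but green is not meant.

How it is judged:
By the outcome, as a careful person would: the job done as asked, in the order asked, and still so for the second after the job is handed in, with the robot touching nothing.
It also fails if it takes over 67 s, if anything falls off the work surface, if the arm or the gripper's body presses on something with over 40 N, if the wrist force passes 120 N, or if a joint passes its speed limit or range.

### The arm

A 6-joint arm with a two-finger parallel gripper is mounted at the origin on the work surface. World frame = base frame: x ahead of the robot, y to its left, z up, the work surface at z = 0. Lengths are in m, angles in rad, forces in N, time in s.
With the tool pointing down it reaches from about 0.275 to 0.85 m from the base axis. Payload 5.2 kg.
Tool frame: the origin (TCP) lies between the finger pads; the fingertips stand 25 mm ahead of it and the grasp point (between the pads) lies 6 mm ahead of it (bot.tip_reach is the distance from the TCP to the fingertips, in m); x points along the fingers, y is the direction in which the jaws open and shut, and the axes are right-handed (so a half turn about x gives the same grasp; the last joint's range is limited). The gripper opens to 85 mm and grips with 20 to 120 N. Pads are 22 mm wide; open, the fingers measure 114 mm over their backs; the gripper's body (76 mm by 85 mm) begins 54 mm behind the grasp point. The pads swing forward as they close: fully open they stand 13 mm farther back than shut.
Start: joints at [-1.452, 0.259, 1.535, -0, 1.348, -0.203], TCP at [0.174, -0.522, 0.256] pointing down, gripper open.
Joint ranges: [-3.14, 3.14], [-0.91, 2.08], [0.19, 2.58], [-1.22, 4.36], [0.22, 2.71], [-3.12, 3.12]. Speed limits (rad/s): [2.57, 2.57, 3.14, 3.14, 3.14, 3.14].

### API

Orientations are given as [roll, pitch, yaw] about the fixed x, y, z axes, in that order (R = Rz(yaw) Ry(pitch) Rx(roll)).
In Python, from bench import bot gives the robot as it stands. The module is installed in compiled form; this text tells all that it offers.
- The arm moves only by the tool step_arm, never from a script. Its argument "increments" is a list of rows, each a list of 4 numbers: the shift along the tool's x, y, z each as a share of 0.3 m, from -1 to 1, then the turn about the tool's x as a share of 30 degrees, from -1 to 1. In form: [[dx, dy, dz, turn], ...]. A call has exactly 8 rows; each row is the pose to reach, as a shift and turn from the pose measured when the call began, along the tool's axes at that moment; what a row does not reach only later rows make up. A row lasts 1/10 s, in which the tool goes at most 50 mm and 8.59 degrees, less where a joint would pass 70% of its speed; a pose out of reach is approached as far as the arm can. A call with a number of a shift or a turn outside -1 to 1 is refused whole. A call with a gripper value outside its range is refused whole. "fingers" is the closure, from -1 (fully open) to 1 (shut), set as the call begins (left out, the last holds). The fingers move at their own pace and stop on an object; "squeeze" is the grip in N (left out, the last holds). Time passes only in rows, so rows that repeat a pose let the fingers close, or fill a call up. It gives the time, the measured TCP pose, the force and the opening at its end, in the units of the state.
- bot.sense(): the state, without advancing time (a new reading comes with each control period).
- bot.capture(name): name is "scene" or "top" or "wrist"; returns (picture, depth): 384x512x3 uint8, red, green, blue; 384x512 float32, m along the optical axis (not along the pixel's ray), 0 where there is no reading.
- bot.get_calibration(name): a dict with "camera_matrix" (3x3 intrinsics, pixels), "distortion" ([k1, k2, p1, p2, k3] as OpenCV has them; the pictures are not rectified), "T" (4x4, takes a point from camera to world coordinates); the wrist camera has in their place "T_tool_cam" (4x4, takes a point from camera to tool coordinates, whose origin is the TCP and whose axes are the tool frame's). Camera axes: x right, y down, z forward; pixel columns grow to the right and rows downward; lengths in m; the calibration is good to about 2 mm. A picture is of the moment at which its call begins: read the wrist's pose just before it. get_calibration takes no time and is no camera call.
- bot.job_done(): hands the job in, once; it reports no verdict.
The state is a dict: "time": time; "joints": joint angles; "qvel": joint speeds; "joint_torque": joint torques, N m; "ee_pos": TCP position; "ee_rot": TCP orientation; "force": force on the tool from outside, world axes, zero at the start; "moment": the same for the moment, N m; "opening": opening from 0.0 (shut) to 1.0 (fully open).
Only numpy, scipy, OpenCV 4.12 (cv2) and the standard library are available. Lean on these libraries where they do the work, as an engineer would, in place of code of your own. Each camera call takes 0.05 s, during which the arm holds its last target. There are 200 camera calls.

## Working session

There is one attempt and no reset: what is moved stays moved. The work goes in short steps, Python scripts to look and compute and a tool call to move; the robot and the scene stay as the last step left them, time stands still between calls to the robot, and variables do not carry over. Pictures are saved under pics/ and viewed, about 8 in all and at most 12, crops included, and the job is handed in when it is done.

Besides the shell and the picture viewer there is one more tool, called after "Emit:" by a JSON object that holds its "method" and its "body". step_arm: Moves the arm, as the interface text tells. Shift numbers are shares of 0.3 m and turn numbers shares of 30 degrees, none past 1 either way. Its arguments: {"type":"object","properties":{"increments":{"type":"array"},"fingers":{"type":"number"},"squeeze":{"type":"number"}},"required":["increments"]}

```bash
mkdir -p pics; ls
cat > h.py <<'E'
import numpy as np, cv2
from scipy.spatial.transform import Rotation as R
from bench import bot
def grab(n):
    s=bot.sense(); p,d=bot.capture(n); c=bot.get_calibration(n)
    if 'T' in c: T=np.array(c['T'])
    else:
        W=np.eye(4); W[:3,:3]=R.from_euler('xyz',s['ee_rot']).as_matrix(); W[:3,3]=s['ee_pos']; T=W@np.array(c['T_tool_cam'])
    K=np.array(c['camera_matrix']); D=np.array(c['distortion'])
    np.savez('last_%s.npz'%n,p=p,d=d,T=T,K=K,D=D); return p,d,T,K,D
def load(n):
    z=np.load('last_%s.npz'%n); return [z[k] for k in 'pdTKD']
def cloud(d,T,K,D):
    v,u=np.mgrid[:d.shape[0],:d.shape[1]]
    n=cv2.undistortPoints(np.stack([u,v],-1).reshape(-1,1,2).astype(np.float64),K,D).reshape(*d.shape,2)
    P=np.dstack([n*d[...,None],d]); W=P@T[:3,:3].T+T[:3,3]; W[d<=0]=np.nan; return W
def proj(X,T,K,D):
    Ti=np.linalg.inv(T); return cv2.projectPoints(np.atleast_2d(X).astype(float),cv2.Rodrigues(Ti[:3,:3])[0],Ti[:3,3],K,D)[0][:,0]
def save(p,f): cv2.imwrite('pics/'+f,p[...,::-1])
E
python3 - <<'E'
from h import *
a=grab('top');b=grab('scene')
save(a[0],'top.png')
save(b[0],'scene.png')
s=bot.sense();print(s); print(a[2],a[3])
E
```

```text
pics
{'time': 0.1, 'joints': array([-1.45180351e+00,  2.59307762e-01,  1.53598084e+00, -4.45513286e-08,
        1.34801701e+00, -2.02792066e-01]), 'qvel': array([-8.45357541e-04, -3.00067144e-03, -2.81625622e-03,  7.89942930e-04,
       -1.96796195e-05,  4.28171738e-04]), 'joint_torque': array([ 4.39870710e-03, -4.46964312e+01, -2.91249418e+01, -1.43255197e-04,
        6.22600783e-03,  3.00283723e-06]), 'ee_pos': array([ 0.1739162 , -0.5213146 ,  0.25553465]), 'ee_rot': array([-1.77356304,  1.56908337,  1.68981451]), 'force': array([ 0.28751743, -0.47667598, -0.27728339]), 'moment': array([0.00226263, 0.06550482, 0.03376135]), 'opening': 0.9981598915354484}
[[-0.00503624 -0.99401522  0.10912553  0.41136263]
 [-0.99992811  0.00381835 -0.01136649  0.00881668]
 [ 0.01088179 -0.10917493 -0.99396299  1.26435498]
 [ 0.          0.          0.          1.        ]] [[381.99646389   0.         247.64185276]
 [  0.         381.99646389 195.91118772]
 [  0.           0.           1.        ]]
```

View pics/top.png

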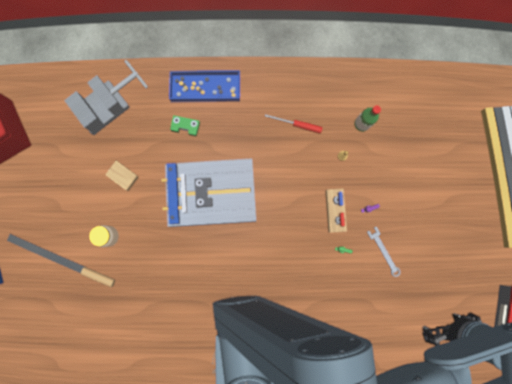

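View pics/scene.png

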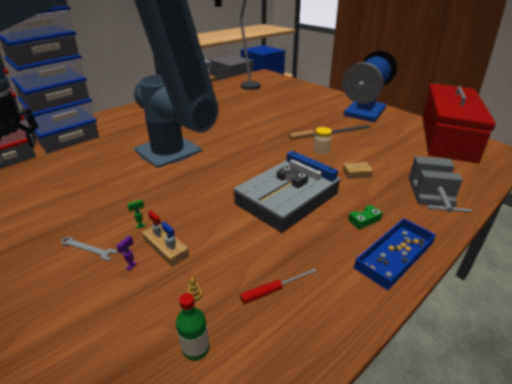

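The top view shows the plate centred at about (210,193) with the fence on its left (+y), the casting at (203,192) and the rack at (337,210). The red stud is at (340,219) and the blue one at (339,199). The green and purple decoys lie outside the rack.

Run:
```python
from h import *
p,d,T,K,D=load('top'); W=cloud(d,T,K,D)
def rep(n,m):
    P=W[m]; P=P[~np.isnan(P[:,0])]
    print(n,len(P),P.mean(0).round(4),np.percentile(P[:,2],[5,50,95]).round(3))
    r=cv2.minAreaRect(P[:,:2].astype(np.float32)); print('  rect',np.round(r[0],4),np.round(r[1],4),round(r[2],2))
v,u=np.mgrid[:384,:512]
box=lambda a,b,c,e:(u>=a)&(u<b)&(v>=c)&(v<e)
hsv=cv2.cvtColor(p,cv2.COLOR_RGB2HSV).astype(int); H,S,V=hsv[...,0],hsv[...,1],hsv[...,2]
rb=box(322,352,185,238)
rep('red',rb&((H<6)|(H>172))&(S>150)&(W[...,2]>.06))
rep('blue',rb&(H>100)&(H<135)&(S>120)&(W[...,2]>.06))
rep('rack',rb&(W[...,2]>.022)&(W[...,2]<.036))
pb=box(155,265,150,235)
rep('plate',pb&(abs(W[...,2]-.06)<.006))
rep('fence',pb&(W[...,2]>.07)&(H>100)&(H<130)&(S>120))
rep('cast',box(185,220,170,215)&(abs(W[...,2]-.088)<.006))
s=bot.sense();print(R.from_euler('xyz',s['ee_rot']).as_matrix().round(3)); c=bot.get_calibration('wrist');print(np.array(c['T_tool_cam']).round(3),c['camera_matrix'])
```

```text
red 36 [ 0.4664 -0.2946  0.0977] [0.094 0.098 0.101]
  rect [ 0.4666 -0.2948] [0.0374 0.0092] 6.55
blue 20 [ 0.5306 -0.2919  0.098 ] [0.095 0.098 0.101]
  rect [ 0.5317 -0.2922] [0.031  0.0062] 4.52
rack 490 [ 0.499  -0.2896  0.0308] [0.026 0.031 0.035]
  rect [ 0.5004 -0.2946] [0.1412 0.0544] 2.9
plate 3873 [0.5574 0.0899 0.0606] [0.057 0.061 0.064]
  rect [0.5587 0.1151] [0.2011 0.2786] 3.47
fence 469 [0.5481 0.2277 0.0933] [0.089 0.094 0.097]
  rect [0.5499 0.229 ] [0.185  0.0263] 3.13
cast 443 [0.5538 0.1385 0.0887] [0.085 0.089 0.092]
  rect [0.5482 0.1509] [0.1032 0.0823] 3.31
[[-0.     0.316 -0.949]
 [ 0.002 -0.949 -0.316]
 [-1.    -0.002 -0.   ]]
[[ 0.001 -0.305  0.952 -0.117]
 [ 1.    -0.001 -0.001  0.001]
 [ 0.001  0.952  0.305 -0.078]
 [ 0.     0.     0.     1.   ]] [[300.35022813   0.         253.29326604]
 [  0.         300.35022813 189.66469152]
 [  0.           0.           1.        ]]
```

Emit:
{"method": "step_arm", "body": {"increments": [[0,-0.1,-0.2,0.1],[0,-0.2,-0.4,0.2],[0,-0.3,-0.6,0.35],[0,-0.35,-0.8,0.51],[0,-0.41,-1,0.51],[0,-0.41,-1,0.51],[0,-0.41,-1,0.51],[0,-0.41,-1,0.51]], "fingers": 0, "squeeze": 100}}

```text
time: 0.9
ee_pos: [0.4218, -0.3071, 0.2555]
ee_rot: [-1.668, 1.568, 1.533]
force: [0.7, -0.1, -0.1]
opening: 0.504
```

```bash
cat >> h.py <<'E'
def state():
    s=bot.sense(); M=R.from_euler('xyz',s['ee_rot']).as_matrix()
    print('t',round(s['time'],2),'pos',s['ee_pos'].round(4),'ytool deg',np.degrees(np.arctan2(M[1,1],M[0,1])).round(2),'tilt',M[2].round(4),'F',s['force'].round(2),'M',s['moment'].round(3),'open',round(s['opening'],3)); return s,M
def go(x,y,z,yaw=None):
    s,M=state(); dl=M.T@(np.array([x,y,z])-s['ee_pos'])/.3
    print('inc',dl.round(3), '' if yaw is None else 'turn %.3f'%(-(yaw-np.degrees(np.arctan2(M[1,1],M[0,1])))/30))
E
python3 - <<'E'
from h import *
go(.4665,-.2948,.20,-87)
E
```

```text
t 0.9 pos [ 0.4218 -0.3071  0.2555] ytool deg -86.59 tilt [-1.0e+00 -2.9e-03 -3.0e-04] F [ 0.74 -0.07 -0.13] M [-0.042 -0.021  0.008] open 0.504
inc [ 0.185 -0.032 -0.151] turn 0.014
```

Emit:
{"method": "step_arm", "body": {"increments": [[0.08,-0.032,-0.1,0],[0.18,-0.032,-0.151,0],[0.18,-0.032,-0.151,0],[0.18,-0.032,-0.151,0],[0.18,-0.032,-0.151,0],[0.18,-0.032,-0.151,0],[0.18,-0.032,-0.151,0],[0.18,-0.032,-0.151,0]]}}

```text
time: 1.7
ee_pos: [0.4663, -0.2951, 0.2023]
ee_rot: [-2.132, 1.569, 1.068]
force: [-0.5, 0.1, 0.8]
opening: 0.497
```

Run:
```python
from h import *
state()
p,d,T,K,D=grab('wrist'); save(p,'w1.png'); W=cloud(d,T,K,D)
hsv=cv2.cvtColor(p,cv2.COLOR_RGB2HSV).astype(int); H,S,V=hsv[...,0],hsv[...,1],hsv[...,2]
def rep(n,m):
    P=W[m]; P=P[~np.isnan(P[:,0])]
    if len(P)<5: print(n,len(P)); return
    r=cv2.minAreaRect(P[:,:2].astype(np.float32)); print(n,len(P),P.mean(0).round(4),'rect',np.round(r[0],4),np.round(r[1],4),round(r[2],2))
near=(abs(W[...,0]-.4665)<.04)&(abs(W[...,1]+.295)<.03)
rep('redtop',near&((H<8)|(H>170))&(S>120)&(abs(W[...,2]-.098)<.004))
rep('racktop',(abs(W[...,2]-.030)<.003)&(abs(W[...,0]-.5)<.09)&(abs(W[...,1]+.295)<.04))
```

```text
t 1.7 pos [ 0.4663 -0.2951  0.2023] ytool deg -86.63 tilt [-1.     -0.0019 -0.0012] F [-0.52  0.12  0.78] M [ 0.003  0.015 -0.023] open 0.497
redtop 752 [ 0.4692 -0.2965  0.097 ] rect [ 0.4679 -0.2967] [0.0436 0.0113] 3.3
racktop 6097 [ 0.5058 -0.2946  0.0294] rect [ 0.5001 -0.2952] [0.14   0.0555] 2.94
```

View pics/w1.png

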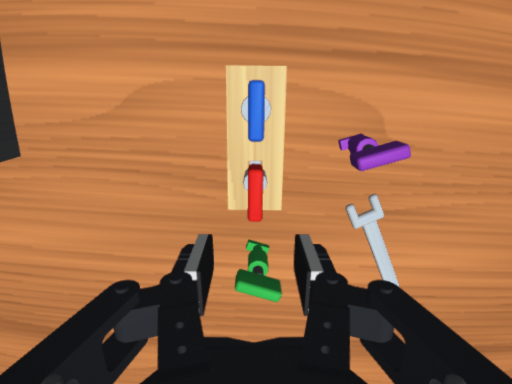

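Red handle at (256,192): centre (0.468,-0.297), yaw 3°, and this agrees with the position predicted from the rack. Next, descend and grip.

Emit:
{"method": "step_arm", "body": {"increments": [[0.05,0.006,-0.005,0.012],[0.15,0.006,-0.005,0.012],[0.25,0.006,-0.005,0.012],[0.33,0.006,-0.005,0.012],[0.368,0.006,-0.005,0.012],[0.368,0.006,-0.005,0.012],[0.368,0.006,-0.005,0.012],[0.368,0.006,-0.005,0.012]]}}

```text
time: 2.55
ee_pos: [0.4688, -0.2972, 0.0932]
ee_rot: [-3.102, 1.568, 0.092]
force: [-0.1, -0.6, -0.6]
opening: 0.501
```

Emit:
{"method": "step_arm", "body": {"increments": [[0,0,0,0],[0,0,0,0],[0,0,0,0],[0,0,0,0],[0,0,0,0],[0,0,0,0],[0,0,0,0],[0,0,0,0]], "fingers": 1, "squeeze": 100}}

```text
time: 3.35
ee_pos: [0.4695, -0.2974, 0.0945]
ee_rot: [2.929, 1.566, -0.16]
force: [0.6, 1.6, 6.0]
opening: 0.127
```

Run:
```python
from h import *
state()
```

```text
t 3.35 pos [ 0.4695 -0.2974  0.0945] ytool deg -86.98 tilt [-1.      0.001  -0.0044] F [0.62 1.59 6.  ] M [ 0.319  0.029 -0.028] open 0.127
```

Emit:
{"method": "step_arm", "body": {"increments": [[-0.02,0,0,0],[-0.06,0,0,0],[-0.12,0,0,0],[-0.2,0,0,0],[-0.3,0,0,0],[-0.4,0,0,0],[-0.4,0,0,0],[-0.4,0,0,0]]}}

```text
time: 4.15
ee_pos: [0.4691, -0.2975, 0.2157]
ee_rot: [2.724, 1.564, -0.365]
force: [-0.6, -0.0, -1.9]
opening: 0.12
```

Run:
```python
from h import *
state()
p,d,T,K,D=grab('wrist'); save(p,'w2.png')
```

```text
t 4.15 pos [ 0.4691 -0.2975  0.2157] ytool deg -86.98 tilt [-1.      0.0026 -0.0059] F [-0.58 -0.02 -1.87] M [ 0.009  0.004 -0.034] open 0.12
```

View pics/w2.png

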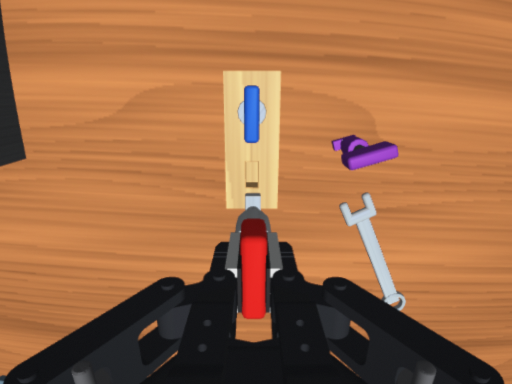

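Emit:
{"method": "step_arm", "body": {"increments": [[-0.02,-0.1,-0.03,-0.15],[-0.03,-0.2,-0.06,-0.35],[-0.03,-0.3,-0.09,-0.55],[-0.03,-0.4,-0.12,-0.75],[-0.03,-0.5,-0.16,-0.9],[-0.03,-0.59,-0.186,-1],[-0.03,-0.59,-0.186,-1],[-0.03,-0.59,-0.186,-1]]}}

```text
time: 5.0
ee_pos: [0.5142, -0.1165, 0.2221]
ee_rot: [2.811, 1.569, 0.247]
force: [-1.0, -0.2, -1.2]
opening: 0.121
```

Run:
```python
from h import *
z=load('wrist');W=cloud(z[1],z[2],z[3],z[4]);p=z[0]
hsv=cv2.cvtColor(p,cv2.COLOR_RGB2HSV).astype(int);v,u=np.mgrid[:384,:512]
m=((hsv[...,0]<8)|(hsv[...,0]>170))&(hsv[...,1]>120)&(v>215)&(abs(u-253)<25)&(v<325)
T=np.array(bot.get_calibration('wrist')['T_tool_cam']);P=cloud(z[1],T,z[3],z[4])[m];P=P[~np.isnan(P[:,0])]
x0=np.percentile(P[:,0],10);q=P[P[:,0]<x0+.004];r=cv2.minAreaRect(q[:,1:].astype(np.float32));print('handle tool',q.mean(0).round(4),x0.round(4),r)
go(.5619,.0602,.215,3.3)
```

```text
handle tool [-0.0026  0.0004 -0.0008] -0.0034 ((0.00028853490948677063, 0.001685934141278267), (0.0119208674877882, 0.0436822883784771), 0.7953213453292847)
t 5.0 pos [ 0.5142 -0.1165  0.2221] ytool deg -56.91 tilt [-1.0e+00  5.0e-04 -1.4e-03] F [-1.04 -0.18 -1.2 ] M [-0.022  0.081  0.03 ] open 0.121
inc [ 0.024 -0.407 -0.455] turn -2.007
```

Emit:
{"method": "step_arm", "body": {"increments": [[0,-0.03,-0.04,-0.15],[0,-0.07,-0.08,-0.35],[0,-0.1,-0.12,-0.55],[0,-0.14,-0.16,-0.75],[0,-0.18,-0.2,-0.9],[0,-0.2,-0.23,-1],[0,-0.2,-0.23,-1],[0,-0.2,-0.23,-1]]}}

```text
time: 5.8
ee_pos: [0.539, -0.0296, 0.2216]
ee_rot: [2.168, 1.571, 0.125]
force: [-0.1, -0.2, -1.3]
opening: 0.122
```

Run:
```python
from h import *
go(.5619,.0602,.215,3.3)
```

```text
t 5.8 pos [ 0.539  -0.0296  0.2216] ytool deg -27.04 tilt [-1.e+00  2.e-04 -1.e-04] F [-0.1  -0.16 -1.31] M [-0.083 -0.007  0.036] open 0.122
inc [ 0.022 -0.068 -0.301] turn -1.011
```

Emit:
{"method": "step_arm", "body": {"increments": [[0,-0.01,-0.04,-0.15],[0,-0.02,-0.09,-0.35],[0,-0.03,-0.15,-0.55],[0,-0.04,-0.2,-0.75],[0,-0.05,-0.25,-0.9],[0.02,-0.068,-0.3,-1],[0.02,-0.068,-0.3,-1],[0.02,-0.068,-0.3,-1]]}}

```text
time: 6.6
ee_pos: [0.5613, 0.0595, 0.215]
ee_rot: [-1.226, 1.57, -2.747]
force: [-0.3, -0.2, -1.6]
opening: 0.125
```

Run:
```python
from h import *
state()
p,d,T,K,D=grab('wrist'); save(p,'w3.png')
p,d,T,K,D=grab('top')
```

```text
t 6.6 pos [0.5613 0.0595 0.215 ] ytool deg 2.89 tilt [-1.0e+00 -1.1e-03  4.0e-04] F [-0.27 -0.2  -1.63] M [-0.052 -0.016 -0.006] open 0.125
```

View pics/w3.png

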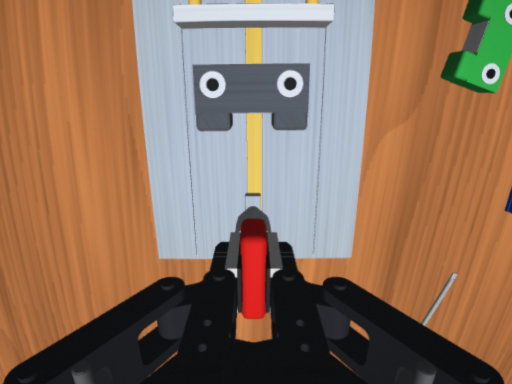

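Clear view: the slot runs along column ~254, the casting is at rows 63–130 with its notch towards the stud, and the bar's front edge is at row ~25.

```bash
cat > slot.py <<'E'
from h import *
def meas():
    p,d,T,K,D=load('wrist'); W=cloud(d,T,K,D)
    hsv=cv2.cvtColor(p,cv2.COLOR_RGB2HSV).astype(int); H,S,V=hsv[...,0],hsv[...,1],hsv[...,2]; v,u=np.mgrid[:384,:512]
    m=(H>15)&(H<35)&(S>120)&(V>120)&(abs(u-254)<15)&(v<192)&(abs(W[...,2]-.046)<.006)
    rows=[(W[r][m[r]].mean(0)) for r in range(192) if m[r].sum()>6]; rows=np.array(rows)
    k=np.polyfit(rows[:,1],rows[:,0],1); print('slot x=%.4f+%.4f*y'%(k[1],k[0]),'yaw',np.degrees(-np.arctan(k[0])).round(2),'z',rows[:,2].mean().round(4),'y',rows[:,1].min().round(3),rows[:,1].max().round(3),'res',np.std(rows[:,0]-np.polyval(k,rows[:,1])).round(4))
    def rep(n,m):
        P=W[m]; 
        if len(P)<9: print(n,len(P)); return
        r=cv2.minAreaRect(P[:,:2].astype(np.float32)); print(n,len(P),P.mean(0).round(4),'rect',np.round(r[0],4),np.round(r[1],4),round(r[2],2))
    rep('cast',(abs(W[...,2]-.088)<.004)&(V<110)&(v<140)&(u>180)&(u<325)); rep('bar',(abs(W[...,2]-.086)<.003)&(V>150)&(v<60)&(u>165)&(u<345)&(S<60))
    pl=(abs(W[...,2]-.060)<.003)&(S<110); rep('plate',pl&(u>125)&(u<380))
    return k
if __name__=='__main__': meas()
E
python3 slot.py
```

```text
slot x=0.5647+-0.0564*y yaw 3.23 z 0.0454 y 0.044 0.215 res 0.0001
cast 5441 [0.5551 0.1356 0.0875] rect [0.5545 0.1497] [0.0887 0.0812] 3.33
bar 2768 [0.5542 0.1962 0.0865] rect [0.554  0.1965] [0.1202 0.0125] 3.3
plate 41277 [0.5598 0.1003 0.0594] rect [0.5595 0.0945] [0.2013 0.2402] 3.2
```

Emit:
{"method": "step_arm", "body": {"increments": [[0.05,0,0,-0.011],[0.12,0,0,-0.011],[0.18,0,0,-0.011],[0.217,0,0,-0.011],[0.217,0,0,-0.011],[0.217,0,0,-0.011],[0.217,0,0,-0.011],[0.217,0,0,-0.011]]}}

```text
time: 7.5
ee_pos: [0.5622, 0.059, 0.1514]
ee_rot: [1.182, 1.569, -0.333]
force: [0.6, -0.8, -1.0]
opening: 0.123
```

Run:
```python
from h import *
import slot
state()
p,d,T,K,D=grab('wrist'); slot.meas(); save(cv2.resize(p[120:250,180:330],None,fx=4,fy=4),'w4.png')
go(.5613-.0003,.0595,.137,3.23)
```

```text
t 7.5 pos [0.5622 0.059  0.1514] ytool deg 3.19 tilt [-1.0e+00  1.8e-03  7.0e-04] F [ 0.58 -0.83 -1.05] M [ 0.019  0.037 -0.008] open 0.123
slot x=0.5647+-0.0547*y yaw 3.13 z 0.0455 y 0.064 0.194 res 0.0001
cast 9545 [0.5577 0.1361 0.0875] rect [0.5569 0.1348] [0.086  0.0495] 3.18
bar 11 [0.552  0.1595 0.0874] rect [0.537  0.1586] [0.0566 0.0002] 3.53
plate 50350 [0.5599 0.0973 0.0594] rect [0.5603 0.0868] [0.2011 0.2183] 2.94
t 7.55 pos [0.5621 0.0591 0.1512] ytool deg 3.19 tilt [-1.0e+00  1.5e-03  7.0e-04] F [-0.21  0.08 -1.12] M [ 0.023 -0.031 -0.059] open 0.12
inc [ 0.047 -0.004 -0.002] turn -0.001
```

View pics/w4.png

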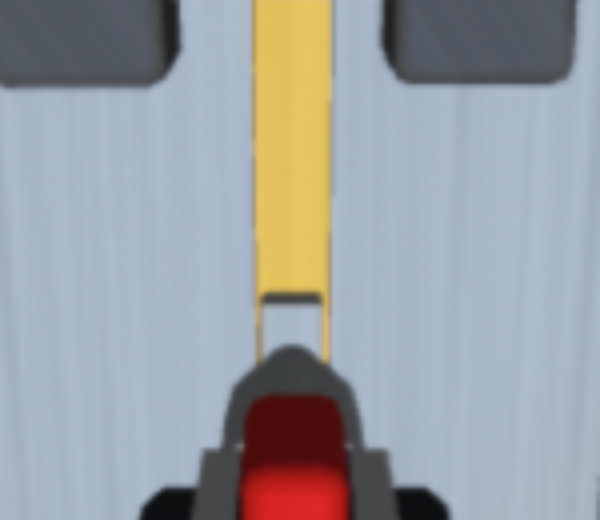

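Emit:
{"method": "step_arm", "body": {"increments": [[0.015,0,0,0],[0.03,0,0,0],[0.047,0,0,0],[0.047,0,0,0],[0.047,0,0,0],[0.047,0,0,0],[0.047,0,0,0],[0.047,0,0,0]]}}

```text
time: 8.35
ee_pos: [0.5622, 0.059, 0.1373]
ee_rot: [1.189, 1.569, -0.326]
force: [0.0, 0.1, -1.3]
opening: 0.121
```

Run:
```python
from h import *
go(.5613,.0595,.134,3.23)
```

```text
t 8.35 pos [0.5622 0.059  0.1373] ytool deg 3.2 tilt [-1.0e+00  1.9e-03  8.0e-04] F [ 0.01  0.09 -1.31] M [-0.02   0.026  0.015] open 0.121
inc [ 0.011 -0.003 -0.002] turn -0.001
```

Emit:
{"method": "step_arm", "body": {"increments": [[0.005,0,0,0],[0.01,0,0,0],[0.016,0,0,0],[0.016,0,0,0],[0.016,0,0,0],[0.016,0,0,0],[0.016,0,0,0],[0.016,0,0,0]]}}

```text
time: 9.15
ee_pos: [0.5622, 0.059, 0.1326]
ee_rot: [1.163, 1.569, -0.352]
force: [-0.0, -0.3, -0.4]
opening: 0.121
```

Run:
```python
from h import *
state()
```

```text
t 9.15 pos [0.5622 0.059  0.1326] ytool deg 3.2 tilt [-1.0e+00  1.9e-03  8.0e-04] F [-0.03 -0.33 -0.43] M [ 0.019  0.059 -0.009] open 0.121
```

Emit:
{"method": "step_arm", "body": {"increments": [[-0.003,0,0,0],[-0.003,0,-0.02,0],[-0.003,0,-0.04,0],[-0.003,-0.001,-0.06,0],[-0.003,-0.001,-0.08,0],[-0.003,-0.001,-0.1,0],[-0.003,-0.001,-0.12,0],[-0.003,-0.001,-0.14,0]]}}

```text
time: 9.95
ee_pos: [0.5596, 0.1016, 0.1334]
ee_rot: [1.188, 1.569, -0.327]
force: [-0.7, 0.1, -0.9]
opening: 0.124
```

Run:
```python
from h import *
import slot
state()
p,d,T,K,D=grab('wrist'); slot.meas()
```

```text
t 9.95 pos [0.5596 0.1016 0.1334] ytool deg 3.21 tilt [-1.0e+00  1.9e-03  8.0e-04] F [-0.66  0.11 -0.93] M [0.052 0.044 0.007] open 0.124
slot x=0.5656+-0.0603*y yaw 3.45 z 0.0455 y 0.159 0.218 res 0.0001
cast 1972 [0.5553 0.1764 0.0875] rect [0.5543 0.1854] [0.0784 0.0603] 3.08
bar 2128 [0.5548 0.1992 0.0865] rect [0.5547 0.1992] [0.0918 0.006 ] 3.25
plate 38275 [0.5577 0.1313 0.0594] rect [0.5587 0.0961] [0.1968 0.2398] 3.37
```

Emit:
{"method": "step_arm", "body": {"increments": [[0,0,-0.007,0],[0,0,-0.014,0],[0,0,-0.021,0],[0,0,-0.028,0],[0,0,-0.035,0],[0,0,-0.042,0],[0,0,-0.049,0],[0,0,-0.056,0]]}}

```text
time: 10.8
ee_pos: [0.5586, 0.1188, 0.1335]
ee_rot: [1.139, 1.569, -0.376]
force: [0.5, -2.6, -1.5]
opening: 0.121
```

Run:
```python
from h import *
state()
```

```text
t 10.8 pos [0.5586 0.1188 0.1335] ytool deg 3.22 tilt [-1.e+00  2.e-03  9.e-04] F [ 0.49 -2.62 -1.47] M [-0.605 -0.069 -0.037] open 0.121
```

Emit:
{"method": "step_arm", "body": {"increments": [[0,0,-0.0075,0],[0,0,-0.015,0],[0,0,-0.0225,0],[0,0,-0.03,0],[0,0,-0.0375,0],[0,0,-0.045,0],[0,0,-0.052,0],[0,0,-0.06,0]]}}

```text
time: 11.6
ee_pos: [0.5576, 0.1369, 0.1335]
ee_rot: [1.112, 1.569, -0.403]
force: [-0.0, -2.0, -1.4]
opening: 0.12
```

Run:
```python
from h import *
state()
```

```text
t 11.6 pos [0.5576 0.1369 0.1335] ytool deg 3.22 tilt [-1.     0.002  0.001] F [-0.02 -1.97 -1.42] M [-0.567 -0.079 -0.002] open 0.12
```

Emit:
{"method": "step_arm", "body": {"increments": [[0,0,-0.002,0],[0,0,-0.004,0],[0,0,-0.006,0],[0,0,-0.008,0],[0,0,-0.01,0],[0,0,-0.012,0],[0,0,-0.014,0],[0,0,-0.016,0]]}}

```text
time: 12.4
ee_pos: [0.5573, 0.1418, 0.1335]
ee_rot: [1.095, 1.569, -0.42]
force: [0.4, -2.3, -1.5]
opening: 0.12
```

Run:
```python
from h import *
state()
p,d,T,K,D=grab('wrist'); W=cloud(d,T,K,D); save(cv2.resize(p[0:200,130:380],(750,600)),'w5.png')
```

```text
t 12.4 pos [0.5573 0.1418 0.1335] ytool deg 3.22 tilt [-1.     0.002  0.001] F [ 0.42 -2.33 -1.49] M [-0.632 -0.086 -0.   ] open 0.12
```

View pics/w5.png

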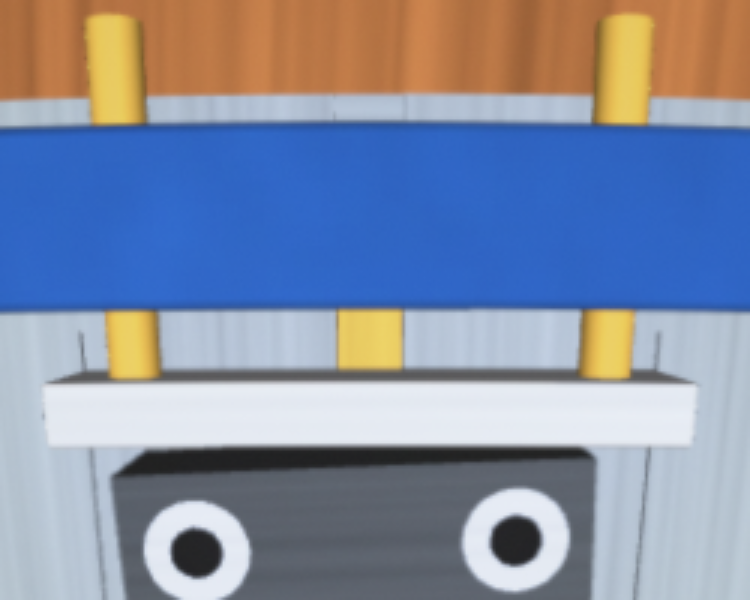

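The casting's right corner is ~2 mm from the bar, the left ~4–5 mm, so it's slightly askew. I'll push on slowly.

Emit:
{"method": "step_arm", "body": {"increments": [[0,0,-0.001,0],[0,0,-0.002,0],[0,0,-0.003,0],[0,0,-0.004,0],[0,0,-0.005,0],[0,0,-0.006,0],[0,0,-0.007,0],[0,0,-0.008,0]]}}

```text
time: 13.25
ee_pos: [0.5571, 0.1439, 0.1335]
ee_rot: [0.835, 1.568, -0.68]
force: [-0.9, -4.8, -0.3]
opening: 0.122
```

Run:
```python
from h import *
state()
```

```text
t 13.25 pos [0.5571 0.1439 0.1335] ytool deg 3.22 tilt [-1.      0.0017  0.0015] F [-0.93 -4.78 -0.29] M [-1.051  0.1    0.082] open 0.122
```

Emit:
{"method": "step_arm", "body": {"increments": [[0,0,-0.001,0],[0,0,-0.002,0],[0,0,-0.003,0],[0,0,-0.004,0],[0,0,-0.004,0],[0,0,-0.004,0],[0,0,-0.004,0],[0,0,-0.004,0]]}}

```text
time: 14.05
ee_pos: [0.5566, 0.1446, 0.1335]
ee_rot: [0.296, 1.568, -1.219]
force: [-2.0, -4.9, 0.5]
opening: 0.125
```

Run:
```python
from h import *
state()
```

```text
t 14.05 pos [0.5566 0.1446 0.1335] ytool deg 3.23 tilt [-1.0e+00  8.0e-04  2.5e-03] F [-1.97 -4.91  0.48] M [-1.183  0.236  0.018] open 0.125
```

```bash
cat > gap.py <<'E'
from h import *
import sys
# gap along slot between casting back edge (z~.088) and bar front (z~.086), per column; from depth
def gap(show=True):
    p,d,T,K,D=grab('wrist'); W=cloud(d,T,K,D)
    hsv=cv2.cvtColor(p,cv2.COLOR_RGB2HSV).astype(int); S,V=hsv[...,1],hsv[...,2]
    a=np.radians(3.23); ex=np.array([np.cos(a),np.sin(a)]); ey=np.array([-np.sin(a),np.cos(a)])
    o=np.array([.5587,.1151]); X=(W[...,:2]-o)@ex; Y=(W[...,:2]-o)@ey; Z=W[...,2]
    cast=(abs(Z-.0875)<.003)&(V<130)&(abs(X)<.047)&(Y>.02)&(Y<.085); bar=(abs(Z-.0865)<.003)&(V>150)&(S<60)&(abs(X)<.06)&(Y>.05)&(Y<.1)
    xs=np.arange(-.04,.041,.01); c=[];b=[]
    for x in xs:
        s=abs(X-x)<.003; c.append(Y[cast&s].max() if (cast&s).any() else np.nan); b.append(Y[bar&s].min() if (bar&s).any() else np.nan)
    c=np.array(c);b=np.array(b); print('castback',(c*1e3).round(1)); print('barfront',(b*1e3).round(1))
    for n,q in (('cast',c),('bar',b)):
        g=~np.isnan(q); print(n,'deg',np.degrees(np.polyfit(xs[g],q[g],1)[0]).round(2),'mean mm',(q[g].mean()*1e3).round(2))
    return p
if __name__=='__main__':
    state(); p=gap(); save(cv2.resize(p[60:200,130:380],(750,420)),sys.argv[1])
E
python3 gap.py w6.png
```

```text
t 14.05 pos [0.5566 0.1446 0.1335] ytool deg 3.23 tilt [-1.0e+00  8.0e-04  2.5e-03] F [-1.97 -4.91  0.48] M [-1.183  0.236  0.018] open 0.125
castback [74.2 74.5 74.4 74.8 74.9 75.  75.1 75.4 75.6]
barfront [50.1 50.1 75.3 75.3 75.2 75.3 50.7 50.3 58.7]
cast deg 0.96 mean mm 74.88
bar deg -1.38 mean mm 62.32
```

View pics/w6.png

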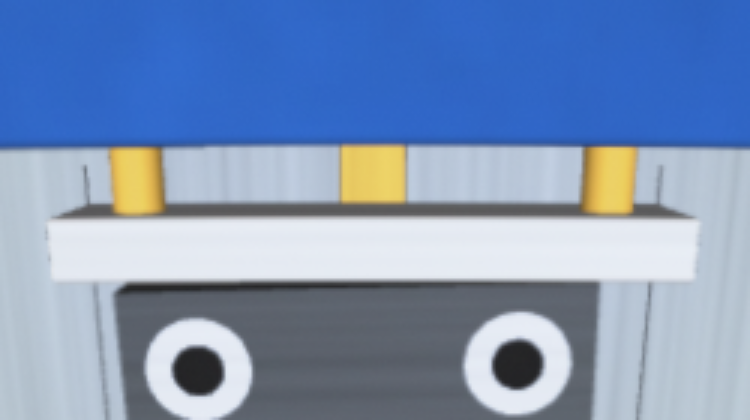

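Emit:
{"method": "step_arm", "body": {"increments": [[0,0,-0.0005,0],[0,0,-0.001,0],[0,0,-0.0015,0],[0,0,-0.002,0],[0,0,-0.0025,0],[0,0,-0.003,0],[0,0,-0.003,0],[0,0,-0.003,0]]}}

```text
time: 14.9
ee_pos: [0.5563, 0.145, 0.1335]
ee_rot: [0.002, 1.568, -1.513]
force: [-0.3, -5.9, 0.4]
opening: 0.124
```

```bash
sed -i 's/(Y>.05)&(Y<.1)/(Y>.07)\&(Y<.1)/' gap.py; python3 gap.py w7.png
```

```text
t 14.9 pos [0.5563 0.145  0.1335] ytool deg 3.24 tilt [-1.      0.      0.0033] F [-0.26 -5.92  0.4 ] M [-1.234  0.245 -0.011] open 0.124
castback [75.  75.1 75.2 75.2 75.2 75.5 75.4 75.3 75.4]
barfront [76.1 75.1 76.  76.  75.8 75.9 76.  70.2 75.2]
cast deg 0.25 mean mm 75.26
bar deg -1.79 mean mm 75.15
```

Emit:
{"method": "step_arm", "body": {"increments": [[0,0,-0.0005,0],[0,0,-0.001,0],[0,0,-0.0015,0],[0,0,-0.002,0],[0,0,-0.0025,0],[0,0,-0.003,0],[0,0,-0.003,0],[0,0,-0.003,0]]}}

```text
time: 15.75
ee_pos: [0.5562, 0.1453, 0.1335]
ee_rot: [-0.091, 1.566, -1.605]
force: [-1.2, -6.8, -0.6]
opening: 0.121
```

```bash
python3 gap.py w8.png
```

```text
t 15.75 pos [0.5562 0.1453 0.1335] ytool deg 3.25 tilt [-1.0e+00 -4.0e-04  4.4e-03] F [-1.15 -6.76 -0.63] M [-1.375  0.094  0.034] open 0.121
castback [75.5 75.4 75.4 75.4 75.5 75.5 75.6 75.6 75. ]
barfront [75.8 70.2 75.6 75.6 75.5 75.6 75.5 70.1 75.6]
cast deg -0.04 mean mm 75.45
bar deg -0.11 mean mm 74.4
```

Square and flush now; bring the press up to about 8 N.

Emit:
{"method": "step_arm", "body": {"increments": [[0,0,-0.0005,0],[0,0,-0.001,0],[0,0,-0.0015,0],[0,0,-0.002,0],[0,0,-0.0025,0],[0,0,-0.003,0],[0,0,-0.003,0],[0,0,-0.003,0]]}}

```text
time: 16.6
ee_pos: [0.5561, 0.1455, 0.1335]
ee_rot: [-0.09, 1.565, -1.604]
force: [-0.4, -7.2, 0.1]
opening: 0.125
```

```bash
python3 -c "
from h import *
state()"
```

```text
t 16.6 pos [0.5561 0.1455 0.1335] ytool deg 3.26 tilt [-1.0e+00 -5.0e-04  5.8e-03] F [-0.37 -7.15  0.1 ] M [-1.402  0.073 -0.012] open 0.125
```

Emit:
{"method": "step_arm", "body": {"increments": [[0,0,-0.001,0],[0,0,-0.002,0],[0,0,-0.003,0],[0,0,-0.004,0],[0,0,-0.004,0],[0,0,-0.004,0],[0,0,-0.004,0],[0,0,-0.004,0]]}}

```text
time: 17.4
ee_pos: [0.5561, 0.1457, 0.1335]
ee_rot: [-0.089, 1.563, -1.603]
force: [0.1, -7.9, -0.5]
opening: 0.122
```

```bash
python3 -c "
from h import *
state()"
```

```text
t 17.4 pos [0.5561 0.1457 0.1335] ytool deg 3.27 tilt [-1.0e+00 -7.0e-04  7.6e-03] F [ 0.07 -7.89 -0.49] M [-1.628 -0.003  0.02 ] open 0.122
```

Emit:
{"method": "step_arm", "body": {"increments": [[0.003,0,-0.002,0],[0.007,0,-0.003,0],[0.011,0,-0.0035,0],[0.015,0,-0.0035,0],[0.019,0,-0.0035,0],[0.023,0,-0.0035,0],[0.023,0,-0.0035,0],[0.023,0,-0.0035,0]]}}

```text
time: 18.2
ee_pos: [0.5567, 0.1457, 0.1282]
ee_rot: [0.119, 1.561, -1.394]
force: [-2.3, -9.6, 9.3]
opening: 0.12
```

```bash
python3 -c "
from h import *
state()"
```

```text
t 18.2 pos [0.5567 0.1457 0.1282] ytool deg 3.29 tilt [-1.      0.0011  0.0094] F [-2.33 -9.64  9.28] M [-1.651  0.547 -0.002] open 0.12
```

Emit:
{"method": "step_arm", "body": {"increments": [[0.005,0,-0.003,0],[0.006,0,-0.003,0],[0.007,0,-0.003,0],[0.008,0,-0.003,0],[0.009,0,-0.003,0],[0.0095,0,-0.003,0],[0.0095,0,-0.003,0],[0.0095,0,-0.003,0]]}}

```text
time: 19.0
ee_pos: [0.5568, 0.1457, 0.1272]
ee_rot: [0.186, 1.56, -1.328]
force: [-4.4, -8.9, 12.1]
opening: 0.12
```

```bash
python3 -c "
from h import *
state()"
```

```text
t 19.0 pos [0.5568 0.1457 0.1272] ytool deg 3.3 tilt [-0.9999  0.0021  0.011 ] F [-4.37 -8.9  12.1 ] M [-1.568  0.919  0.064] open 0.12
```

Emit:
{"method": "step_arm", "body": {"increments": [[0.006,-0.001,-0.003,0.15],[0.0065,0,-0.003,0.3],[0.0065,0,-0.003,0.45],[0.0065,0.001,-0.003,0.6],[0.0065,0.001,-0.003,0.75],[0.0065,0.001,-0.003,0.9],[0.0065,0.0015,-0.003,1],[0.0065,0.0015,-0.003,1]]}}

```text
time: 19.8
ee_pos: [0.557, 0.1455, 0.1263]
ee_rot: [0.647, 1.558, -1.391]
force: [-3.2, -9.6, 6.4]
opening: 0.122
```

```bash
python3 -c "
from h import *
state()"
```

```text
t 19.8 pos [0.557  0.1455 0.1263] ytool deg -26.76 tilt [-0.9999  0.008   0.0105] F [-3.23 -9.6   6.44] M [-1.746  0.706  0.042] open 0.122
```

Emit:
{"method": "step_arm", "body": {"increments": [[0.003,-0.0015,-0.002,0.15],[0.0035,-0.001,-0.002,0.3],[0.0035,-0.0005,-0.002,0.45],[0.0035,0,-0.002,0.6],[0.0035,0,-0.002,0.75],[0.0035,0.0005,-0.002,0.9],[0.0035,0.001,-0.002,1],[0.0035,0.001,-0.002,1]]}}

```text
time: 20.6
ee_pos: [0.5574, 0.1448, 0.1263]
ee_rot: [1.16, 1.556, -1.403]
force: [-2.9, -10.0, 6.5]
opening: 0.117
```

```bash
python3 -c "
from h import *
state()"
```

```text
t 20.6 pos [0.5574 0.1448 0.1263] ytool deg -56.82 tilt [-0.9999  0.0139  0.0061] F [ -2.89 -10.04   6.51] M [-1.7    0.63   0.074] open 0.117
```

Emit:
{"method": "step_arm", "body": {"increments": [[0.003,-0.002,-0.001,0.15],[0.0035,-0.0015,-0.001,0.3],[0.0035,-0.001,-0.001,0.45],[0.0035,-0.0005,-0.001,0.6],[0.0035,0,-0.001,0.75],[0.0035,0,-0.001,0.9],[0.0035,0.0005,-0.001,1],[0.0035,0.0005,-0.001,1]]}}

```text
time: 21.4
ee_pos: [0.5576, 0.1439, 0.1262]
ee_rot: [1.663, 1.554, -1.425]
force: [-3.0, -8.7, 6.5]
opening: 0.124
```

```bash
python3 gap.py w9.png
python3 - <<'E'
from h import *
p,d,T,K,D=load('wrist'); save(p,'w9.png'); state()
E
```

```text
t 21.4 pos [0.5576 0.1439 0.1262] ytool deg -86.89 tilt [-0.9999  0.0168 -0.0015] F [-3.02 -8.69  6.54] M [-1.621  0.725  0.022] open 0.124
castback [ nan 71.5 74.9 74.9 74.9 75.1 75.  75.2 75. ]
barfront [ nan 80.1 75.6 75.6 75.1 75.2 75.1 70.  75.1]
cast deg 1.77 mean mm 74.55
bar deg -4.4 mean mm 75.23
t 21.45 pos [0.5576 0.1439 0.1262] ytool deg -86.83 tilt [-0.9999  0.0168 -0.0016] F [-3.85 -7.85  6.81] M [-1.635  0.672  0.037] open 0.123
```

View pics/w9.png

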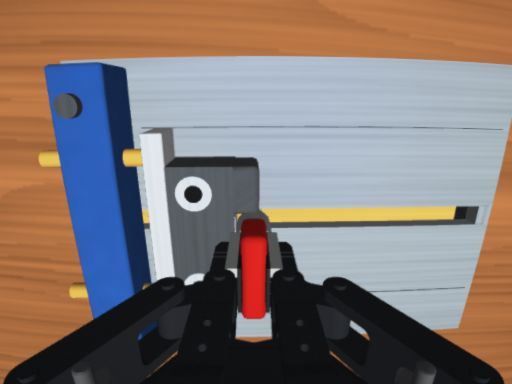

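Emit:
{"method": "step_arm", "body": {"increments": [[0.002,-0.0027,0.0005,0],[0,-0.0027,0.0005,0],[-0.002,-0.0027,0.0005,0],[-0.004,-0.0027,0.0005,0],[-0.006,-0.0027,0.0005,0],[-0.007,-0.0027,0.0005,0],[-0.007,-0.0027,0.0005,0],[-0.007,-0.0027,0.0005,0]]}}

```text
time: 22.25
ee_pos: [0.5575, 0.144, 0.1285]
ee_rot: [1.66, 1.553, -1.426]
force: [-0.3, -7.3, 1.2]
opening: 0.124
```

```bash
python3 -c "
from h import *
state()"
```

```text
t 22.25 pos [0.5575 0.144  0.1285] ytool deg -86.82 tilt [-0.9998  0.0182 -0.0016] F [-0.32 -7.33  1.24] M [-1.51   0.129  0.007] open 0.124
```

Emit:
{"method": "step_arm", "body": {"increments": [[-0.001,-0.0027,0,0],[-0.002,-0.0027,0,0],[-0.003,-0.0027,0,0],[-0.003,-0.0027,0,0],[-0.003,-0.0027,0,0],[-0.003,-0.0027,0,0],[-0.003,-0.0027,0,0],[-0.003,-0.0027,0,0]]}}

```text
time: 23.05
ee_pos: [0.5574, 0.144, 0.1286]
ee_rot: [1.612, 1.551, -1.474]
force: [1.7, -7.0, -5.0]
opening: 0.122
```

```bash
python3 -c "
from h import *
state()"
```

```text
t 23.05 pos [0.5574 0.144  0.1286] ytool deg -86.82 tilt [-9.998e-01  1.940e-02 -8.000e-04] F [ 1.69 -6.95 -5.05] M [-1.489 -0.269  0.007] open 0.122
```

Emit:
{"method": "step_arm", "body": {"increments": [[0,-0.002,0,0],[0,-0.002,0,0],[0,-0.002,0,0],[0,-0.002,0,0],[0,-0.002,0,0],[0,-0.002,0,0],[0,-0.002,0,0],[0,-0.002,0,0]], "fingers": 0.4, "squeeze": 20}}

```text
time: 23.85
ee_pos: [0.5574, 0.1447, 0.1286]
ee_rot: [1.615, 1.551, -1.471]
force: [0.0, 0.3, 1.0]
opening: 0.299
```

```bash
python3 gap.py w10.png
python3 - <<'E'
from h import *
state()
p,d,T,K,D=load('wrist'); save(cv2.resize(p[140:340,130:330],(600,600)),'w10.png')
hsv=cv2.cvtColor(p,cv2.COLOR_RGB2HSV).astype(int);v,u=np.mgrid[:384,:512]
m=((hsv[...,0]<8)|(hsv[...,0]>170))&(hsv[...,1]>120)&(v>200)&(abs(u-253)<35)&(v<340)
P=cloud(d,T,K,D)[m];P=P[~np.isnan(P[:,0])];P=P[P[:,2]>np.percentile(P[:,2],90)-.004]
print('handle',P.mean(0),cv2.minAreaRect(P[:,:2].astype(np.float32)))
E
```

```text
t 23.85 pos [0.5574 0.1447 0.1286] ytool deg -86.82 tilt [-9.998e-01  1.940e-02 -8.000e-04] F [0.02 0.28 1.02] M [ 0.036 -0.012 -0.062] open 0.299
castback [45.5 75.2 75.3 74.9 75.3 75.1 75.1 75.1 75.3]
barfront [ nan 75.5 75.8 75.3 75.2 75.4 75.4 70.1 75.2]
cast deg 11.32 mean mm 71.87
bar deg -2.01 mean mm 74.73
t 23.9 pos [0.5574 0.1446 0.1286] ytool deg -86.82 tilt [-9.998e-01  1.940e-02 -7.000e-04] F [ 0.58 -0.29  0.21] M [0.013 0.069 0.003] open 0.299
handle [0.5581505  0.14228536 0.13103778] ((0.5559819936752319, 0.14198140799999237), (0.04409661889076233, 0.011532215401530266), 2.5609660148620605)
```

View pics/w10.png

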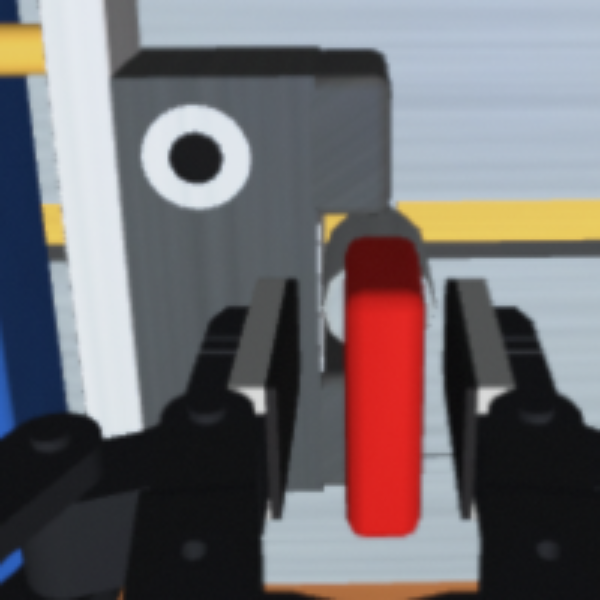

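Emit:
{"method": "step_arm", "body": {"increments": [[0,0.008,0,0],[-0.02,0.009,0,0],[-0.05,0.01,0,0],[-0.1,0.011,0,0],[-0.15,0.012,0,0],[-0.2,0.012,0,0],[-0.2,0.012,0,0],[-0.2,0.012,0,0]]}}

```text
time: 24.7
ee_pos: [0.5577, 0.1422, 0.1892]
ee_rot: [1.68, 1.551, -1.406]
force: [0.4, 0.0, -0.0]
opening: 0.298
```

```bash
python3 gap.py w11.png
python3 - <<'E'
from h import *
state()
p,d,T,K,D=load('wrist'); save(cv2.resize(p[120:270,160:360],(800,600),interpolation=cv2.INTER_CUBIC),'w11.png')
hsv=cv2.cvtColor(p,cv2.COLOR_RGB2HSV).astype(int)
W=cloud(d,T,K,D)
m=((hsv[...,0]<8)|(hsv[...,0]>170))&(hsv[...,1]>120)&(abs(W[...,0]-.556)<.04)&(abs(W[...,1]-.142)<.03)&(W[...,2]>.1)
P=W[m];P=P[P[:,2]>np.percentile(P[:,2],90)-.003]
print('handle',P.mean(0),cv2.minAreaRect(P[:,:2].astype(np.float32)),np.percentile(P[:,2],50))
E
```

```text
t 24.7 pos [0.5577 0.1422 0.1892] ytool deg -86.82 tilt [-0.9998  0.0194 -0.0021] F [ 0.39  0.03 -0.02] M [0.036 0.017 0.036] open 0.298
castback [74.9 75.  75.3 75.3 75.2 75.2 74.8 74.9 74.9]
barfront [75.3 70.2 75.8 75.9 75.9 75.4 75.3 70.  75.4]
cast deg -0.11 mean mm 75.05
bar deg -0.17 mean mm 74.35
t 24.75 pos [0.5572 0.1422 0.1884] ytool deg -86.82 tilt [-9.998e-01  1.940e-02 -5.000e-04] F [0.55 0.   0.15] M [ 0.031 -0.028  0.064] open 0.298
handle [0.55710032 0.14213043 0.13110425] ((0.5559529662132263, 0.1420731246471405), (0.04357035830616951, 0.011226000264286995), 2.446445941925049) 0.13112767102234518
```

View pics/w11.png

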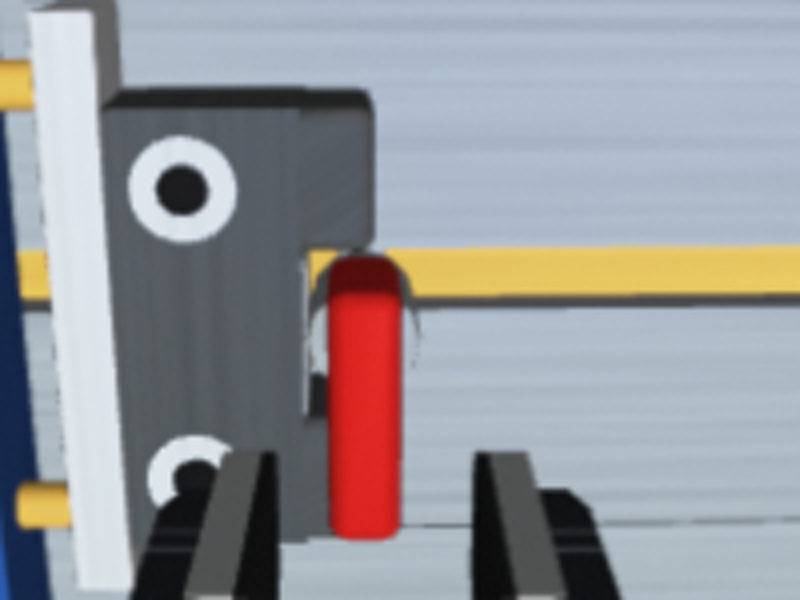

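Casting flush and the stud turned. However, the tool tipped about 1° under the pushing load, so the freed stud may have straightened up a fraction of a millimetre off the notch (handle at 27.1 mm, home ~27.4). I'll back off, see whether the tool tilt can be removed in free air, then re-seat the stud.

Emit:
{"method": "step_arm", "body": {"increments": [[-0.1,0.002,0,0],[-0.2,0.004,0,0],[-0.25,0.005,0,0],[-0.25,0.005,0,0],[-0.25,0.1,0,0],[-0.25,0.2,0,0],[-0.25,0.3,0,0],[-0.25,0.4,0,0]]}}

```text
time: 25.55
ee_pos: [0.5628, 0.0229, 0.2635]
ee_rot: [1.418, 1.552, -1.667]
force: [0.3, 0.5, 0.6]
opening: 0.302
```

```bash
python3 -c "
from h import *
s,M=state();print(s['qvel'].round(2))"
```

```text
t 25.55 pos [0.5628 0.0229 0.2635] ytool deg -86.79 tilt [-0.9998  0.0187  0.0029] F [0.27 0.48 0.64] M [ 0.021 -0.014 -0.066] open 0.302
[-0.54 -0.01  0.    0.   -0.   -0.53]
```

Emit:
{"method": "step_arm", "body": {"increments": [[0,0,0,0],[0,0,0,0],[0,-0.1,0,0],[0,-0.2,0,0],[0,-0.3,0,0],[0,-0.3,0,0],[0,-0.3,0,0],[0,-0.3,0,0]]}}

```text
time: 26.35
ee_pos: [0.5575, 0.1128, 0.2613]
ee_rot: [1.38, 1.551, -1.705]
force: [-0.3, -1.0, 0.4]
opening: 0.296
```

```bash
python3 -c "
from h import *
s,M=state();print(s['qvel'].round(2))"
```

```text
t 26.35 pos [0.5575 0.1128 0.2613] ytool deg -86.76 tilt [-0.9998  0.019   0.0037] F [-0.3  -0.98  0.4 ] M [ 0.013  0.003 -0.072] open 0.296
[-0.02 -0.   -0.01 -0.    0.    0.  ]
```

Tilt persists. I'll re-grip the handle by its ends (jaws along x) instead. The tool's tilt in the y–z plane then can't force the stud to lean.

Emit:
{"method": "step_arm", "body": {"increments": [[0,0,0,-0.15],[0,0,0,-0.35],[0,0,0,-0.55],[0,0,0,-0.75],[0,0,0,-0.9],[0,0,0,-1],[0,0,0,-1],[0,0,0,-1]], "fingers": -0.6}}

```text
time: 27.15
ee_pos: [0.5576, 0.1121, 0.2612]
ee_rot: [0.849, 1.551, -1.715]
force: [-0.4, -0.1, 0.0]
opening: 0.799
```

Emit:
{"method": "step_arm", "body": {"increments": [[0,0,0,-0.15],[0,0,0,-0.35],[0,0,0,-0.55],[0,0,0,-0.75],[0,0,0,-0.9],[0,0,0,-1],[0,0,0,-1],[0,0,0,-1]]}}

```text
time: 27.95
ee_pos: [0.5576, 0.1119, 0.2612]
ee_rot: [0.326, 1.551, -1.717]
force: [-0.7, 0.1, 0.2]
opening: 0.799
```

```bash
python3 -c "
from h import *
go(.556,.142,.18,3.0)"
```

```text
t 27.95 pos [0.5576 0.1119 0.2612] ytool deg -27.04 tilt [-0.9998  0.0062  0.0185] F [-0.68  0.08  0.22] M [-0.009 -0.023 -0.001] open 0.799
inc [ 0.269 -0.052 -0.092] turn -1.001
```

Emit:
{"method": "step_arm", "body": {"increments": [[0,-0.02,-0.03,-0.15],[0.03,-0.052,-0.092,-0.35],[0.08,-0.052,-0.092,-0.55],[0.14,-0.052,-0.092,-0.75],[0.2,-0.052,-0.092,-0.9],[0.269,-0.052,-0.092,-1],[0.269,-0.052,-0.092,-1],[0.269,-0.052,-0.092,-1]]}}

```text
time: 28.75
ee_pos: [0.5561, 0.1419, 0.18]
ee_rot: [-0.224, 1.551, -1.746]
force: [-0.3, 1.1, 0.9]
opening: 0.801
```

```bash
python3 - <<'E'
from h import *
p,d,T,K,D=grab('wrist')
hsv=cv2.cvtColor(p,cv2.COLOR_RGB2HSV).astype(int)
W=cloud(d,T,K,D)
m=((hsv[...,0]<8)|(hsv[...,0]>170))&(hsv[...,1]>120)&(abs(W[...,0]-.556)<.04)&(abs(W[...,1]-.142)<.03)&(W[...,2]>.1)
P=W[m];P=P[P[:,2]>np.percentile(P[:,2],90)-.003]
print('handle',P.mean(0),cv2.minAreaRect(P[:,:2].astype(np.float32)),np.percentile(P[:,2],50))
go(.556,.142,.126,3.0)
E
python3 gap.py w12.png
```

```text
handle [0.55524819 0.14302972 0.13102187] ((0.5551097989082336, 0.14255589246749878), (0.04291236028075218, 0.011776626110076904), 3.059441089630127) 0.131094508631115
t 28.8 pos [0.5566 0.142  0.1808] ytool deg 2.83 tilt [-0.9998 -0.0027  0.0191] F [ 0.29 -0.09 -0.3 ] M [-0.03  -0.01   0.049] open 0.805
inc [ 0.183 -0.001 -0.004] turn -0.006
t 28.8 pos [0.5566 0.142  0.1808] ytool deg 2.83 tilt [-0.9998 -0.0027  0.0191] F [ 0.29 -0.09 -0.3 ] M [-0.03  -0.01   0.049] open 0.805
castback [75.3 75.3 75.  75.1 74.9 75.6 75.5 75.5 75.4]
barfront [75.5 70.2 75.5 75.4 75.3 75.8 75.6 70.4 75.5]
cast deg 0.25 mean mm 75.28
bar deg 0.13 mean mm 74.37
```

Emit:
{"method": "step_arm", "body": {"increments": [[0.03,-0.0025,-0.005,0],[0.07,-0.0025,-0.005,0],[0.11,-0.0025,-0.005,0],[0.15,-0.0025,-0.005,0],[0.183,-0.0025,-0.005,0],[0.183,-0.0025,-0.005,0],[0.183,-0.0025,-0.005,0],[0.183,-0.0025,-0.005,0]]}}

```text
time: 29.65
ee_pos: [0.5564, 0.1425, 0.1267]
ee_rot: [-0.04, 1.552, -1.561]
force: [0.2, 0.2, 0.4]
opening: 0.8
```

Emit:
{"method": "step_arm", "body": {"increments": [[0,0,0,0],[0,0,0,0],[0,0,0,0],[0,0,0,0],[0,0,0,0],[0,0,0,0],[0,0,0,0],[0,0,0,0]], "fingers": 1, "squeeze": 60}}

```text
time: 30.45
ee_pos: [0.5567, 0.1425, 0.1272]
ee_rot: [0.009, 1.552, -1.512]
force: [-1.5, 0.1, 6.0]
opening: 0.506
```

```bash
python3 -c "
from h import *
state()"
```

```text
t 30.45 pos [0.5567 0.1425 0.1272] ytool deg 2.86 tilt [-9.998e-01  2.000e-04  1.910e-02] F [-1.46  0.13  6.04] M [ 0.015  0.259 -0.031] open 0.506
```

Emit:
{"method": "step_arm", "body": {"increments": [[0,0,-0.0005,0],[0,0,-0.001,0],[0,0,-0.0015,0],[0,0,-0.002,0],[0,0,-0.0025,0],[0,0,-0.003,0],[0,0,-0.003,0],[0,0,-0.003,0]], "squeeze": 100}}

```text
time: 31.25
ee_pos: [0.5567, 0.143, 0.1275]
ee_rot: [0.015, 1.551, -1.506]
force: [-1.2, -1.9, 3.8]
opening: 0.492
```

```bash
python3 -c "
from h import *
state()"
```

```text
t 31.25 pos [0.5567 0.143  0.1275] ytool deg 2.87 tilt [-9.998e-01  3.000e-04  1.990e-02] F [-1.15 -1.92  3.82] M [-0.392  0.254 -0.049] open 0.492
```

Emit:
{"method": "step_arm", "body": {"increments": [[0,0,-0.001,0],[0,0,-0.0015,0],[0,0,-0.002,0],[0,0,-0.0025,0],[0,0,-0.003,0],[0,0,-0.0035,0],[0,0,-0.0035,0],[0,0,-0.0035,0]]}}

```text
time: 32.05
ee_pos: [0.5567, 0.1435, 0.1275]
ee_rot: [0.012, 1.55, -1.509]
force: [-0.8, -3.7, 4.8]
opening: 0.494
```

```bash
python3 -c "
from h import *
state()"
```

```text
t 32.05 pos [0.5567 0.1435 0.1275] ytool deg 2.87 tilt [-9.998e-01  2.000e-04  2.090e-02] F [-0.75 -3.68  4.78] M [-0.77   0.352  0.035] open 0.494
```

Emit:
{"method": "step_arm", "body": {"increments": [[0,0,-0.001,0],[0,0,-0.0015,0],[0,0,-0.002,0],[0,0,-0.0025,0],[0,0,-0.003,0],[0,0,-0.0035,0],[0,0,-0.0035,0],[0,0,-0.0035,0]]}}

```text
time: 32.85
ee_pos: [0.5567, 0.1437, 0.1276]
ee_rot: [0.01, 1.548, -1.511]
force: [-1.1, -5.2, 6.0]
opening: 0.491
```

```bash
python3 -c "
from h import *
state()"
```

```text
t 32.85 pos [0.5567 0.1437 0.1276] ytool deg 2.88 tilt [-9.997e-01  2.000e-04  2.240e-02] F [-1.08 -5.17  6.03] M [-1.003  0.367 -0.028] open 0.491
```

Emit:
{"method": "step_arm", "body": {"increments": [[-0.001,0,-0.002,0],[-0.002,0,-0.003,0],[-0.003,0,-0.004,0],[-0.003,0,-0.0045,0],[-0.003,0,-0.0045,0],[-0.003,0,-0.0045,0],[-0.003,0,-0.0045,0],[-0.003,0,-0.0045,0]]}}

```text
time: 33.65
ee_pos: [0.5567, 0.1439, 0.1278]
ee_rot: [-0.017, 1.546, -1.538]
force: [0.6, -7.4, 0.5]
opening: 0.495
```

```bash
python3 -c "
from h import *
state()"
```

```text
t 33.65 pos [0.5567 0.1439 0.1278] ytool deg 2.89 tilt [-9.997e-01 -4.000e-04  2.440e-02] F [ 0.6  -7.42  0.55] M [-1.433 -0.082 -0.028] open 0.495
```

Emit:
{"method": "step_arm", "body": {"increments": [[0,0,-0.003,0],[0,0,-0.003,0],[0,0,-0.003,0],[0,0,-0.003,0],[0,0,-0.003,0],[0,0,-0.003,0],[0,0,-0.003,0],[0,0,-0.003,0]], "fingers": -0.6, "squeeze": 20}}

```text
time: 34.45
ee_pos: [0.5566, 0.1448, 0.1279]
ee_rot: [-0.012, 1.546, -1.532]
force: [0.0, 0.1, -0.6]
opening: 0.799
```

Emit:
{"method": "step_arm", "body": {"increments": [[-0.03,0,0,0],[-0.07,0,0,0],[-0.11,0,0,0],[-0.15,0,0.003,0],[-0.18,0,0.007,0],[-0.18,0,0.007,0],[-0.18,0,0.007,0],[-0.18,0,0.007,0]]}}

```text
time: 35.25
ee_pos: [0.5563, 0.144, 0.1813]
ee_rot: [-0.061, 1.546, -1.581]
force: [-0.1, 0.2, -0.4]
opening: 0.8
```

```bash
python3 gap.py w13.png
python3 - <<'E'
from h import *
p,d,T,K,D=load('wrist')
hsv=cv2.cvtColor(p,cv2.COLOR_RGB2HSV).astype(int)
W=cloud(d,T,K,D)
m=((hsv[...,0]<8)|(hsv[...,0]>170))&(hsv[...,1]>120)&(abs(W[...,0]-.556)<.04)&(abs(W[...,1]-.142)<.03)&(W[...,2]>.1)
P=W[m];P=P[P[:,2]>np.percentile(P[:,2],90)-.003]
print('handle',P.mean(0),cv2.minAreaRect(P[:,:2].astype(np.float32)),np.percentile(P[:,2],50))
E
```

```text
t 35.25 pos [0.5563 0.144  0.1813] ytool deg 2.88 tilt [-0.9997 -0.0015  0.0243] F [-0.08  0.22 -0.42] M [ 0.086 -0.014 -0.044] open 0.8
castback [75.4 75.2 75.1 75.1 75.1 75.  75.6 75.6 75.4]
barfront [75.7 70.3 75.6 75.5 75.4 75.4 75.7 75.8 70.6]
cast deg 0.2 mean mm 75.27
bar deg -0.39 mean mm 74.42
handle [0.55526575 0.1428803  0.13098689] ((0.5552919507026672, 0.14239266514778137), (0.04264180734753609, 0.012030921876430511), 3.167858123779297) 0.13105497726523202
```

Emit:
{"method": "step_arm", "body": {"increments": [[-0.05,0,0,0],[-0.12,0,0,0],[-0.2,0,0,0],[-0.25,0,0,0],[-0.25,0,0,0],[-0.25,0,0,0],[-0.25,0,0,0],[-0.25,0,0,0]]}}

```text
time: 36.1
ee_pos: [0.5557, 0.1457, 0.2547]
ee_rot: [-0.174, 1.546, -1.695]
force: [0.2, 0.1, -0.5]
opening: 0.802
```

Run:
```python
from h import *
state()
p,d,T,K,D=grab('wrist'); i=cv2.resize(p[60:300,130:390],(780,720)); save(cv2.resize(i,(650,600)),'w14.png')
```

```text
t 36.1 pos [0.5557 0.1457 0.2547] ytool deg 2.88 tilt [-0.9997 -0.0043  0.0244] F [ 0.16  0.12 -0.55] M [ 0.058  0.009 -0.014] open 0.802
```

View pics/w14.png

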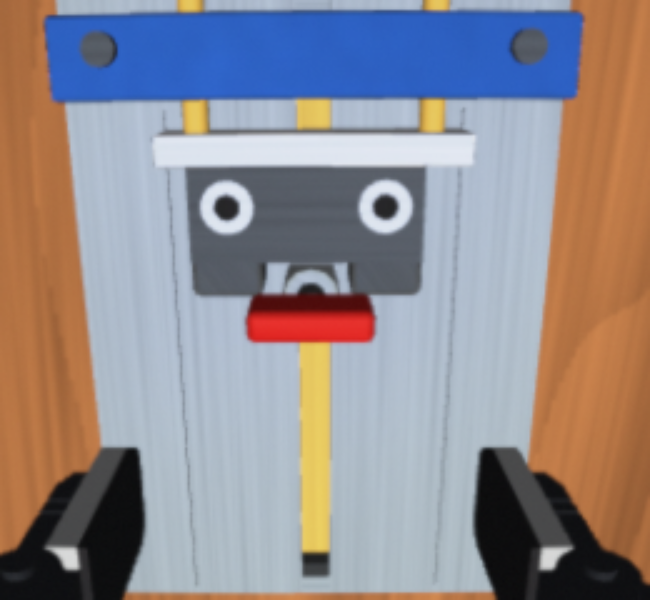

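The casting's back is flush along the bar (row ~165). The handle lies crosswise at (311,318) with the collar in the notch, and the gripper is clear.

```bash
python3 -c "
from bench import bot
print(bot.job_done())"
```

```text
the job is handed in; nothing more can be done
None
```

I handed in the job at about 36 s. The red stud is locked crosswise in the slot, with the casting flush and square against the stop bar.

- **Work done:** I slid the stud along the slot to push the casting home, pressing to about 8 N. I then pushed it down about 6 mm, turned it 90° and let it lift under the lips. After letting go I gripped the handle again by its ends, pressed along the slot to about 7.4 N to re-seat it, and released it.
- **Forces:** The highest push readings were about 10 N along the slot and 12 N downwards. I read them only at the end of each move, so brief peaks in between were not seen.
- **Final checks:** The casting measured 0 to 0.25° off square. The handle top is at 131 mm against 132 mm expected when locked. The stud axis is within about 0.2 mm of bearing on the notch bottom, which is as fine as the cameras resolve. The gripper was clear of everything at hand-in.
- **Still in doubt:** The tool tipped about 1° while pushing, so a gap of 0.1–0.4 mm at the notch cannot be ruled out. The handle moved about 1.4 mm during the re-press but was back within 0.2 mm of where it started after release. That fits the stud flexing in the grip, but it does not prove contact. Some bar-edge readings were off by 5 mm, so I ignored them.

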